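# Load a scent cartridge into the bayonet doser and hold it home

### The job

The red scent cartridge has tipped over the end bar of its lane in the rack: stand it upright in that empty place of its lane, then take it to the dosing station, with its lugs in the collar's slots. Push it down against the spring, turn it a quarter turn clockwise (seen from above) to the green marks, and finish while still gripping it and pressing it fully home, its shoulder down on the collar so that the valve stays open. Do not knock over or shove the other cartridges, candles and glasses.

Things in the scene. Friction and masses are not known exactly. Their poses are not given: they have to be found in the camera images.
- cart_red: Tipped loose cartridge, 0.22 kg, 108 mm tall. Origin: centre of its foot, z along its axis to the head. Grey neck 30 mm across, 0 to 18 mm up; red round body 44 mm across with white band, 18 to 88 mm up, its lower rim is the shoulder; black wing on top. It starts leaning about 40 degrees over the end bar, head to the rack's -x, wing in the leaning plane. A half turn about z makes no difference.
- wing (a point): Middle of the red cartridge's flat black wing, 98 mm above its foot centre; axes those of the cartridge. The wing is 36 mm long along x, 12 mm thick along y (grip it across y) and 20 mm high (88 to 108 mm up).
- lugs (a point): Middle of the red cartridge's steel cross bar, 3 mm above its foot; axes those of the cartridge. The bar is 42 mm long along x (in line with the wing), 8 mm wide, 6 mm high; its two ends stick out of the neck as the bayonet lugs.
- rack: Fixed wooden rack, 165 x 192 mm, floor 6 mm thick. Origin on the table under its middle; x along two lanes, at y = +47.5 mm (red's) and -47.5 mm, each with places at x = -35 and +45 mm parted by a rib 8 mm high (x -7 to +15). Bars 10 mm thick cross the lane ends at x = -69 and +84 mm, axis 60 mm above the table, on posts 66 mm high, 31 mm either side of the lane's middle. Side strips 14 mm high.
- pocket (a point): Centre of the empty place in the rack, on the lane's floor 6 mm above the table, where the red cartridge's foot centre belongs when stood upright; axes those of the rack. Free length between bar and rib 57 mm, about 6 mm play either way for the body.
- doser: Fixed dosing station: grey box 220 x 150 x 60 mm with a round brass collar on top and a steel tank (80 mm across, knob top 157 mm above the table) 105 mm from the collar towards +x. Origin: on the table right below the collar's centre, z up; x lies along the collar's slot line.
- mouth (a point): Centre of the collar's top face, 100 mm above the table; axes those of the doser. Collar 68 mm across, 6 mm thick; bore 33 mm; two slots 12 mm wide reaching 22.8 mm from the centre along +x and -x (white marks); 2.5 mm chamfers. The lugs go down the slots with the cartridge's x along the doser's x, either way round.
- home (a point): Foot centre when fully home, 18 mm below the mouth, shoulder on the collar's face; axes those of the doser. Lugs can turn once the foot is 6 mm or less above this point: clockwise seen from above to a stop just past 90 degrees (wing then along the doser's y, green marks); anticlockwise is blocked. If not pressed, the turned cartridge springs up 6 mm until its lugs catch.
- valve (a joint): Travel of the spring-loaded valve plate inside the collar, m, 0 when free, growing as it is pushed down. Its top is 9 mm below the mouth when free, so it reads 0.009 with the cartridge fully home. The spring pushes back with 3 N at first and about 10 N at home.
- cart_blue: Blue cartridge like the red one, standing in the rack; leave alone. Origin at its foot.
- cart_green: Green cartridge, same shape, standing in the rack; leave alone.
- cart_yellow: Yellow cartridge, same shape, standing in the rack; leave alone.
- candle_tall: White pillar candle, 60 mm across, 130 mm tall; origin at its underside; leave alone.
- candle_short: White pillar candle, 60 mm across, 85 mm tall; origin at its underside; leave alone.
- candle_square: Cream square candle, 60 x 60 x 100 mm; origin at its underside; leave alone.
- tumbler: Glass tumbler, 68 mm across, 85 mm tall; origin at its underside; leave alone.
- pot_pink: Pink candle pot, 72 mm across, 60 mm tall; origin at its underside; leave alone.
Mind the look-alikes: they are no part of the job. There is more than one size of the cart_red; the job needs the larger.

How it is judged:
By the outcome, as a careful person would: the job done as asked, in the order asked, and still so for the second after the job is handed in, while the arm keeps its last pose, push and grip.
It also fails if it takes over 58 s, if anything falls off the work surface, if the arm or the gripper's body presses on something with over 40 N, if the wrist force passes 120 N, or if a joint passes its speed limit or range.

### The arm

A 6-joint arm with a two-finger parallel gripper is mounted at the origin on the work surface. World frame = base frame: x ahead of the robot, y to its left, z up, the work surface at z = 0. Lengths are in m, angles in rad, forces in N, time in s.
With the tool pointing down it reaches from about 0.35 to 0.85 m from the base axis. Payload 8.1 kg.
Tool frame: the origin (TCP) lies at the centre of the arm's flange, where the gripper is bolted on; the fingertips stand 186 mm ahead of it and the grasp point (between the pads) lies 167 mm ahead of it (robot.grasp_offset is the distance from the TCP to the grasp point, in m); z points along the fingers, y is the line along which they close (so a half turn about z gives the same grasp; the last joint's range is limited). The gripper opens to 93 mm and grips with 3 to 60 N. Pads are 15 mm wide; open, the fingers measure 128 mm over their backs; the gripper's body (75 mm by 188 mm) begins 65 mm behind the grasp point.
Start: joints at [-1.223, 0.13, 1.488, -0, 1.523, -0.085], TCP at [0.252, -0.545, 0.405] pointing down, gripper open.
Joint ranges: [-2.96, 2.96], [-0.89, 2.26], [0.02, 2.5], [-1.34, 4.48], [0, 2.73], [-2.66, 2.66]. Speed limits (rad/s): [2.39, 2.39, 2.79, 3.14, 3.14, 3.14].

### API

Orientations are given as a rotation vector (axis times angle).
In Python, from plant import robot gives the robot as it stands.
- The arm moves only by the tool drive_tool, never from a script. Its argument "moves" is one flat list of numbers, 7 for each row, row after row: the finger opening in mm, from 0 to 93, then the shift along the tool's x, y, z in mm, then the turn, a rotation vector about the tool's x, y, z in degrees. A call has 1 to 8 rows; each row shifts and turns the commanded pose from where the row before left it, along the tool's axes as they then stand; what a row does not reach is not made up. A row lasts 1/10 s, in which the tool goes at most 50 mm and 8.59 degrees, less where a joint would pass 70% of its speed; a pose out of reach is approached as far as the arm can. A call is refused whole if a number of a shift passes 50 or a number of a turn 8.59, either way. A call with a gripper value outside its range is refused whole. The fingers move at their own pace and stop on an object; "grip_force" is the grip in N (left out, the last holds). Time passes only in rows, so rows that do not move let the fingers close. It gives the time, the measured TCP pose, the force, the opening and the grip force at its end, in the units of the state.
- robot.read_state(): the state, without advancing time (a new reading comes with each control period).
- robot.read_camera(name): name is "side" or "top"; returns a dict with "color" (384x512x3 uint8, red, green, blue), "depth" (384x512 float32, m along the optical axis (not along the pixel's ray), 0 where there is no reading), "mtx" (3x3 intrinsics, pixels), "R" (3x3) and "t" (3): a world point X has camera coordinates R X + t. Camera axes: x right, y down, z forward; pixel columns grow to the right and rows downward; lengths in m; the calibration is good to about 2 mm. A picture is of the moment at which its call begins.
- robot.close_job(): hands the job in; it is judged then, once.
The state is a dict: "t": time; "q": joint angles; "dq": joint speeds; "joint_torque": joint torques, N m; "tool_pos": TCP position; "orientation": TCP orientation; "force": force on the tool from outside, world axes, zero at the start; "wrist_torque": the same for the moment, N m; "opening": finger opening in m; "gripper_force": force on a finger pad.
Only numpy, scipy, OpenCV 4.12 (cv2) and the standard library are available. Lean on these libraries where they do the work, as an engineer would, in place of code of your own. Each camera call takes 0.05 s, during which the arm holds its last target. There are 200 camera calls.

## Working session

There is one attempt and no reset: what is moved stays moved. The work goes in short steps, Python scripts to look and compute and a tool call to move; the robot and the scene stay as the last step left them, time stands still between calls to the robot, and variables do not carry over. Pictures are saved under pics/ and viewed, at most 10 in all, crops included, and the job is handed in when it is done.

Besides the shell and the picture viewer there is one more tool, called after "Call:" by a JSON object that holds its "fn" and its "kwargs". drive_tool: Moves the arm, as the interface text tells. Its arguments: {"type":"object","properties":{"moves":{"type":"array","items":{"type":"number"}},"grip_force":{"type":"number"}},"required":["moves"]}

```bash
mkdir -p pics; ls
cat > h.py <<'E'
import numpy as np,cv2
from plant import robot
def snap(n):
    d=robot.read_camera(n); np.savez(f'{n}.npz',**d); return d
def world(d):
    h,w=d['depth'].shape; u,v=np.meshgrid(np.arange(w),np.arange(h)); K=d['mtx'];z=d['depth']
    c=np.stack([(u-K[0,2])/K[0,0]*z,(v-K[1,2])/K[1,1]*z,z],-1)
    return (c-d['t'])@d['R']
E
python3 - <<'E'
from h import *
for n in('side','top'):
    d=snap(n); cv2.imwrite(f'pics/{n}0.png',d['color'][:,:,::-1]); print(n,d['mtx'].round(1).tolist(),(-d['R'].T@d['t']).round(3),d['R'].round(3).tolist())
print(robot.read_state(),robot.grasp_offset)
E
```

```text
pics
side [[362.8, 0.0, 250.9], [0.0, 362.8, 190.4], [0.0, 0.0, 1.0]] [0.317 0.558 0.847] [[-0.9, -0.435, 0.011], [-0.336, 0.679, -0.652], [0.276, -0.591, -0.758]]
top [[355.5, 0.0, 257.2], [0.0, 355.5, 185.3], [0.0, 0.0, 1.0]] [ 0.365 -0.025  1.034] [[0.022, -1.0, -0.005], [-0.978, -0.021, -0.207], [0.207, 0.01, -0.978]]
{'t': 0.1, 'q': array([-1.22340385e+00,  1.31089538e-01,  1.48916622e+00,  1.44388179e-05,
        1.52297919e+00, -8.54174609e-02]), 'dq': array([ 0.00049416, -0.00021198, -0.00306367,  0.00127218,  0.00083826,
       -0.00245219]), 'joint_torque': array([ 1.91504070e-03, -5.61339390e+01, -4.93094766e+01,  7.71362381e-02,
        2.90601369e-02, -6.38388269e-05]), 'tool_pos': array([ 0.25159883, -0.54447933,  0.40379204]), 'orientation': array([-3.06672529e+00, -6.74211179e-01,  3.14321257e-04]), 'force': array([ 0.21839824, -1.10168077, -0.34613816]), 'wrist_torque': array([-0.04542987, -0.02536819,  0.01476148]), 'gripper_force': 0.0, 'opening': 0.09305888880319615} 0.1673
```

```bash
python3 -c "
import cv2,numpy as np
a=cv2.imread('pics/top0.png');cv2.imwrite('pics/top0b.png',cv2.resize(a,(800,600)))
a=cv2.imread('pics/side0.png');cv2.imwrite('pics/side0b.png',cv2.resize(a,(800,600)))"
```

```text
(no output)
```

View pics/top0b.png

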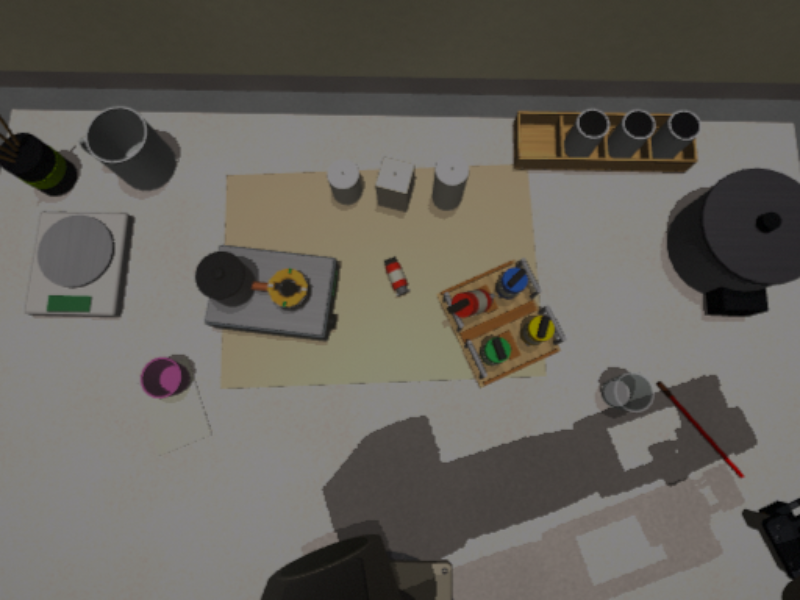

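View pics/side0b.png

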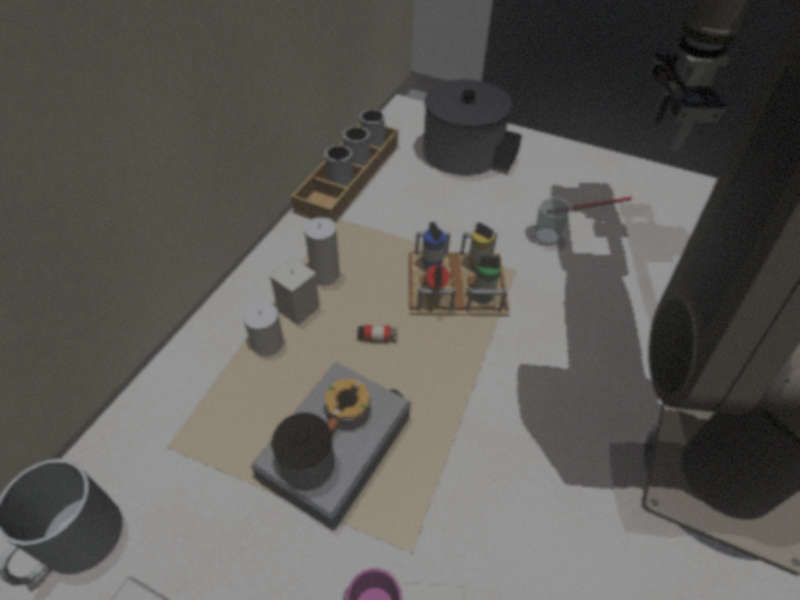

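Top view (800x600 scale): red cartridge leaning at (470,302) in the rack centred about (500,322), with blue (514,281), yellow (541,328) and green (496,349). The collar is at (289,289), the tank at (225,278), and the small decoy cartridge at (397,277). In the side view the red one is at (437,278).

```bash
cat > m.py <<'E'
from h import *
def hsv(d): return cv2.cvtColor(d['color'],cv2.COLOR_RGB2HSV)
D={n:dict(np.load(n+'.npz')) for n in('side','top')}
if __name__=='__main__':
  for n,d in D.items():
    W=world(d);H=hsv(d);h,s,v=[H[...,i].astype(int) for i in range(3)]
    ok=d['depth']>0
    rk=ok&(abs(W[...,0]-.47)<.2)&(abs(W[...,1]+.2)<.2)
    print(n)
    for c,lo,hi in(('blue',100,130),('green',50,85),('yellow',24,34)):
        m=rk&(h>=lo)&(h<=hi)&(s>140)&(W[...,2]>.085)&(W[...,2]<.102)
        P=W[m]; 
        if len(P)>5:print(c,len(P),np.median(P,0).round(4),cv2.minEnclosingCircle(P[:,:2].astype(np.float32)))
    m=rk&((h<8)|(h>172))&(s>130)&(W[...,2]>.02); P=W[m];print('red',len(P),P.mean(0).round(4),P.min(0).round(3),P.max(0).round(3))
    # wood
    m=rk&(h>8)&(h<24)&(s>110)&(W[...,2]<.03)&(W[...,2]>-.01)
    nl,L,S,_=cv2.connectedComponentsWithStats(m.astype(np.uint8)); k=1+np.argmax(S[1:,4]); P=W[L==k]
    print('wood',len(P),np.percentile(P[:,2],[5,50,95]),cv2.minAreaRect(P[:,:2].astype(np.float32)))
    ds=ok&(abs(W[...,0]-.47)<.2)&(abs(W[...,1]-.2)<.2)
    m=ds&(abs(W[...,2]-.06)<.006)&(s<90); P=W[m];print('box',len(P),np.median(P[:,2]),cv2.minAreaRect(P[:,:2].astype(np.float32)))
    m=ds&(abs(W[...,2]-.1)<.006)&(h>8)&(h<35)&(s>90); P=W[m];print('collar',len(P),np.median(P[:,2]),cv2.minEnclosingCircle(P[:,:2].astype(np.float32)))
    m=ds&(W[...,2]>.115)&(W[...,2]<.17);P=W[m];print('tank',len(P),P.max(0),cv2.minEnclosingCircle(P[:,:2].astype(np.float32)))
    # colour crops
  d=D['top'];a=d['color'][150:260,120:370,::-1]; cv2.imwrite('pics/c1.png',np.clip(cv2.resize(a,None,fx=3.2,fy=3.2,interpolation=cv2.INTER_CUBIC)*1.6,0,255).astype(np.uint8))
E
python3 m.py
```

```text
side
red 107 [ 0.5485 -0.1051  0.081 ] [ 0.523 -0.135  0.024] [ 0.593 -0.001  0.11 ]
wood 89 [0.01145688 0.01386936 0.0168319 ] ((0.5209786891937256, -0.178072988986969), (0.01645069569349289, 0.11491184681653976), 26.065776824951172)
box 2822 0.059473868539232005 ((0.5050290822982788, 0.25757861137390137), (0.26989805698394775, 0.27937230467796326), 84.51420593261719)
collar 359 0.09943719184781649 ((0.5627622008323669, 0.18469774723052979), 0.03455665335059166)
tank 1243 [0.61498097 0.32931319 0.16004045] ((0.5746195316314697, 0.28882095217704773), 0.04121580719947815)
top
blue 125 [ 0.5853 -0.2077  0.0934] ((0.5879675149917603, -0.2102213054895401), 0.021732209250330925)
green 110 [ 0.4635 -0.1728  0.0933] ((0.46510568261146545, -0.1793215423822403), 0.02108614146709442)
yellow 125 [ 0.5022 -0.2476  0.0933] ((0.48488670587539673, -0.2357175648212433), 0.046912238001823425)
red 251 [ 0.5556 -0.1103  0.0734] [ 0.522 -0.176  0.021] [ 0.631 -0.001  0.112]
wood 1553 [0.0026211  0.00712481 0.01544981] ((0.5031408071517944, -0.20555034279823303), (0.13881279528141022, 0.16161824762821198), 25.456636428833008)
box 2438 0.0588753141394195 ((0.5015733242034912, 0.24846336245536804), (0.25925570726394653, 0.2824154198169708), 84.3477554321289)
collar 325 0.09877351671265241 ((0.563430666923523, 0.1819079965353012), 0.0347101092338562)
tank 836 [0.61347788 0.32726644 0.1591596 ] ((0.5735290050506592, 0.2867852449417114), 0.04125857353210449)
```

View pics/c1.png

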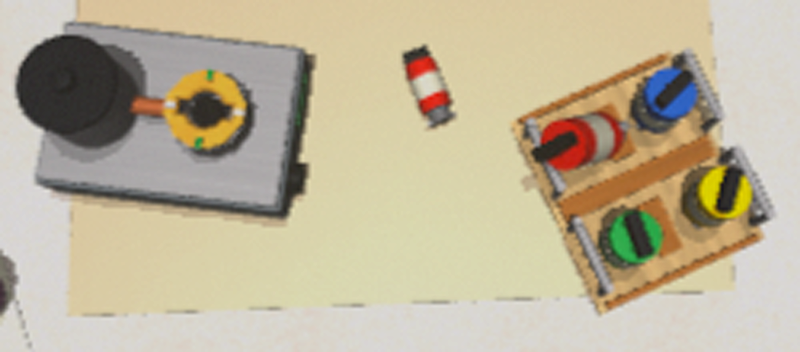

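```bash
cat > r.py <<'E'
from m import *
allP=[];
for n,d in D.items():
    W=world(d);H=hsv(d);h,s,v=[H[...,i].astype(int) for i in range(3)]
    rk=(d['depth']>0)&(abs(W[...,0]-.53)<.14)&(abs(W[...,1]+.18)<.14)
    print(n)
    # metal bars/posts
    m=rk&(abs(W[...,2]-.062)<.008)&(s<60)
    P=W[m]
    for th in(-67,-66,-65,-64,-63,-62):
        t=np.radians(th);ex=np.array([np.cos(t),np.sin(t)]);ey=np.array([-ex[1],ex[0]])
        x=P[:,:2]@ex;y=P[:,:2]@ey
        lo=x<x.min()+.03;hi=x>x.max()-.03
        print(th,len(P),'bars x std',x[lo].std().round(4),x[hi].std().round(4),'med',np.median(x[lo]).round(4),np.median(x[hi]).round(4),'y',np.percentile(y,[1,99]).round(4))
    m=rk&(W[...,2]>-.0)&(W[...,2]<.02)&(h<25)&(s>80)
    tab=rk&(h>8)
    m=m.astype(np.uint8);nl,L,S,_=cv2.connectedComponentsWithStats(m);k=1+np.argmax(S[1:,4]);P=W[L==k];print('wood',S[k],cv2.minAreaRect(P[:,:2].astype(np.float32)),np.percentile(s[rk&(W[...,2]<.004)],[5,50,95]),np.median(h[L==k]))
E
python3 r.py
```

```text
side
-67 401 bars x std 0.0074 0.0034 med 0.3084 0.4598 y [0.3283 0.4935]
-66 401 bars x std 0.0076 0.0029 med 0.3153 0.4666 y [0.3228 0.4855]
-65 401 bars x std 0.0077 0.0026 med 0.3222 0.4738 y [0.3161 0.4773]
-64 401 bars x std 0.0077 0.0026 med 0.3291 0.4806 y [0.3093 0.4694]
-63 401 bars x std 0.0073 0.0029 med 0.3359 0.4874 y [0.3033 0.4625]
-62 401 bars x std 0.0071 0.0033 med 0.3428 0.4948 y [0.2947 0.4565]
wood [283 162  15  37 283] ((0.5326706767082214, -0.18948523700237274), (0.04230380430817604, 0.14779874682426453), 25.286720275878906) [ 2. 42. 50.] 13.0
top
-67 379 bars x std 0.0058 0.0036 med 0.3108 0.4629 y [0.3273 0.4892]
-66 379 bars x std 0.0054 0.0031 med 0.3176 0.47 y [0.3213 0.481 ]
-65 379 bars x std 0.0054 0.0028 med 0.3242 0.477 y [0.3143 0.4736]
-64 379 bars x std 0.0052 0.0027 med 0.331 0.4836 y [0.307  0.4663]
-63 379 bars x std 0.0052 0.003 med 0.3375 0.4903 y [0.2985 0.4588]
-62 379 bars x std 0.0053 0.0035 med 0.3438 0.4968 y [0.29   0.4528]
wood [ 280  166   78   82 2247] ((0.5271688103675842, -0.1944161355495453), (0.19438152015209198, 0.16848914325237274), 25.477397918701172) [  8.  51. 113.] 18.0
```

```bash
cat > red.py <<'E'
from m import *
t=np.radians(-64.5);RX=np.array([[np.cos(t),np.sin(t),0],[-np.sin(t),np.cos(t),0],[0,0,1]]);O=np.array([.5249,-.19,0])
if __name__=='__main__':
  for n,d in D.items():
    W=(world(d)-O)@RX.T;H=hsv(d);h,s,v=[H[...,i].astype(int) for i in range(3)]
    rk=(d['depth']>0)&(W[...,0]>-.11)&(W[...,0]<.02)&(abs(W[...,1]-.0475)<.035)&(W[...,2]>.02)
    for nm,m in(('red',rk&((h<10)|(h>170))&(s>120)),('dark',rk&(v<60)&(s<90)&(W[...,2]>.075)),('all>75',rk&(W[...,2]>.078))):
        P=W[m]
        if len(P)<4: print(n,nm,len(P));continue
        print(n,nm,len(P),'mean',P.mean(0).round(4),'min',np.percentile(P,2,0).round(4),'max',np.percentile(P,98,0).round(4))
        if nm=='dark': print(cv2.fitLine(P.astype(np.float32),cv2.DIST_HUBER,0,.01,.01).ravel().round(3)); print(P[np.argsort(P[:,2])][::max(1,len(P)//14)].round(3).tolist())
    # upper surface profile near lane middle: z over x
    c=rk&(abs(W[...,1]-.0475)<.009);P=W[c];b=np.round(P[:,0]/.006)
    print([(round(k*.006,3),round(P[b==k,2].max(),3)) for k in np.unique(b)])
E
python3 red.py
```

```text
side red 104 mean [-0.0577  0.0475  0.0878] min [-0.0703  0.0284  0.0749] max [-0.0449  0.0658  0.1059]
side dark 30 mean [-0.0718  0.0472  0.1003] min [-0.0826  0.0443  0.0916] max [-0.0628  0.0501  0.1116]
[ 0.735 -0.044  0.677 -0.072  0.047  0.1  ]
[[-0.081, 0.047, 0.09], [-0.083, 0.05, 0.093], [-0.08, 0.047, 0.094], [-0.082, 0.045, 0.095], [-0.075, 0.05, 0.096], [-0.076, 0.047, 0.097], [-0.074, 0.05, 0.099], [-0.072, 0.044, 0.101], [-0.068, 0.047, 0.101], [-0.069, 0.05, 0.101], [-0.067, 0.047, 0.103], [-0.064, 0.05, 0.104], [-0.064, 0.044, 0.105], [-0.063, 0.045, 0.108], [-0.062, 0.045, 0.111]]
side all>75 164 mean [-0.0614  0.0477  0.0931] min [-0.0818  0.0284  0.0784] max [-0.0434  0.0676  0.112 ]
[(np.float64(-0.084), np.float64(0.095)), (np.float64(-0.078), np.float64(0.1)), (np.float64(-0.072), np.float64(0.103)), (np.float64(-0.066), np.float64(0.113)), (np.float64(-0.06), np.float64(0.113)), (np.float64(-0.054), np.float64(0.092)), (np.float64(-0.048), np.float64(0.098)), (np.float64(-0.042), np.float64(0.101))]
top red 219 mean [-0.0416  0.0432  0.0822] min [-0.0691  0.02
[... 664 characters left out ...]
 0.1118]
[(np.float64(-0.084), np.float64(0.093)), (np.float64(-0.078), np.float64(0.097)), (np.float64(-0.072), np.float64(0.106)), (np.float64(-0.066), np.float64(0.107)), (np.float64(-0.06), np.float64(0.115)), (np.float64(-0.054), np.float64(0.113)), (np.float64(-0.048), np.float64(0.108)), (np.float64(-0.042), np.float64(0.102)), (np.float64(-0.036), np.float64(0.098)), (np.float64(-0.03), np.float64(0.091)), (np.float64(-0.024), np.float64(0.087)), (np.float64(-0.018), np.float64(0.076)), (np.float64(-0.012), np.float64(0.071)), (np.float64(-0.006), np.float64(0.065)), (np.float64(-0.0), np.float64(0.057)), (np.float64(0.006), np.float64(0.043)), (np.float64(0.012), np.float64(0.038))]
```

```bash
cat > go.py <<'E'
from red import *
from scipy.spatial.transform import Rotation as Ro, Slerp
def ori(psi,lean=0):  # tool-x heading (deg, world), tool down; lean about tool y
    p=np.radians(psi);x=np.array([np.cos(p),np.sin(p),0]);y=np.array([np.sin(p),-np.cos(p),0])
    return Ro.from_matrix(np.stack([x,y,[0,0,-1]],1))*Ro.from_euler('y',lean,degrees=True)
def tcp(G,R): return np.asarray(G)-R.apply([0,0,robot.grasp_offset])
def rack(p): return O+np.asarray(p)@RX
def cur():
    s=robot.read_state();return np.array(s['tool_pos']),Ro.from_rotvec(s['orientation']),s
def rows(p1,R1,n,op,start=None,dec=1):
    p0,R0=start or cur()[:2]
    S=Slerp([0,1],Ro.concatenate([R0,R1]));out=[];p,R=p0,R0
    for i in range(1,n+1):
        pt=p0+(p1-p0)*i/n;Rt=S(i/n)
        sh=(R.inv().apply(pt-p)*1000).round(dec);tu=np.degrees((R.inv()*Rt).as_rotvec()).round(dec+1)
        out.append([op,*(sh+0),*(tu+0)]);p=p+R.apply(sh/1000);R=R*Ro.from_rotvec(np.radians(tu))
    for k in range(0,n,8): print(','.join(f'{v:g}' for r in out[k:k+8] for v in r),'\n')
    return p,R
E
python3 - <<'E'
from go import *
R=ori(115.5,-40);print(R.apply([0,0,1])@RX.T)
G=rack([-.0695,.046,.1025]);a=tcp(G,R);print(a)
s=rows(a-R.apply([0,0,.1]),R,16,50)
E
```

```text
[ 6.42787610e-01 -2.73900423e-16 -7.66044443e-01]
[ 0.49020194 -0.01040426  0.23065924]
50,27.5,-28.1,6.1,-1.98,-1.95,-5.42,50,30.2,-25.5,4.2,-1.97,-1.95,-5.41,50,32.6,-22.6,2.2,-1.98,-1.96,-5.42,50,34.6,-19.5,0.4,-1.97,-1.95,-5.41,50,36.3,-16.2,-1.4,-1.98,-1.95,-5.42,50,37.5,-12.5,-3.2,-1.97,-1.95,-5.41,50,38.5,-8.9,-4.8,-1.98,-1.96,-5.42,50,38.9,-4.9,-6.4,-1.97,-1.95,-5.41 

50,39,-1.1,-7.8,-1.98,-1.95,-5.42,50,38.5,2.9,-9.2,-1.97,-1.95,-5.41,50,37.8,6.9,-10.2,-1.98,-1.96,-5.42,50,36.6,10.7,-11.3,-1.98,-1.95,-5.41,50,35,14.5,-12,-1.97,-1.95,-5.42,50,33,18.2,-12.6,-1.98,-1.95,-5.41,50,30.7,21.6,-13,-1.97,-1.95,-5.42,50,28.1,24.9,-13.2,-1.98,-1.96,-5.41
```

Call:
{"fn": "drive_tool", "kwargs": {"moves": [50, 27.5, -28.1, 6.1, -2, -2, -5.4, 50, 30.2, -25.5, 4.2, -2, -2, -5.4, 50, 32.6, -22.6, 2.2, -2, -2, -5.4, 50, 34.6, -19.5, 0.4, -2, -2, -5.4, 50, 36.3, -16.2, -1.4, -2, -2, -5.4, 50, 37.5, -12.5, -3.2, -2, -2, -5.4, 50, 38.5, -8.9, -4.8, -2, -2, -5.4, 50, 38.9, -4.9, -6.4, -2, -2, -5.4]}}

```text
t: 0.9
tool_pos: [0.3574, -0.2474, 0.3545]
orientation: [2.311, 1.581, -0.296]
force: [-0.0, 0.7, 0.3]
opening: 0.0503
gripper_force: 0.0
```

Call:
{"fn": "drive_tool", "kwargs": {"moves": [50, 39, -1.1, -7.8, -2, -2, -5.4, 50, 38.5, 2.9, -9.2, -2, -2, -5.4, 50, 37.8, 6.9, -10.2, -2, -2, -5.4, 50, 36.6, 10.7, -11.3, -2, -2, -5.4, 50, 35, 14.5, -12, -2, -2, -5.4, 50, 33, 18.2, -12.6, -2, -2, -5.4, 50, 30.7, 21.6, -13, -2, -2, -5.4, 50, 28.1, 24.9, -13.2, -2, -2, -5.4]}}

```text
t: 1.7
tool_pos: [0.4637, 0.0481, 0.303]
orientation: [1.327, 2.111, -0.501]
force: [0.4, -0.7, -0.6]
opening: 0.0499
gripper_force: 0.0
```

Call:
{"fn": "drive_tool", "kwargs": {"moves": [40, 0, 0, 0, 0, 0, 0, 40, 0, 0, 0, 0, 0, 0]}}

```text
t: 1.9
tool_pos: [0.4634, 0.0471, 0.3026]
orientation: [1.331, 2.111, -0.502]
force: [-0.1, -0.5, 0.9]
opening: 0.0413
gripper_force: 0.0
```

Run:
```python
from go import *
R=ori(115.5,-40)
G=rack([-.0695,.046,.1025]);a=tcp(G,R);p,Rc,s=cur();print(s['t'],s['q'],p-(a-R.apply([0,0,.1])),(Rc.inv()*R).as_rotvec(degrees=True),s['opening'])
st=rows(a-R.apply([0,0,.05]),R,3,40)
rows(a,R,5,40,st)
d=snap('side');cv2.imwrite('pics/s1.png',cv2.resize(d['color'][110:240,220:360,::-1],None,fx=4.2,fy=4.2,interpolation=cv2.INTER_CUBIC))
```

```text
1.9 [ 0.25603418 -0.18504393  2.07756626 -0.75679353  1.21188567  0.07428643] [ 0.00085009 -0.00054212 -0.00462146] [-0.28204451  0.81107402  0.13636183] 0.04133484676955334
40,-0.6,-0.1,15.3,-0.09,0.27,0.05,40,-0.6,-0.1,15.3,-0.1,0.27,0.04,40,-0.7,-0.2,15.3,-0.09,0.27,0.05 

40,0,0,10,0,0,0,40,0,0,10,0,0,0,40,0,0,10,0,0,0,40,0,0,10,0,0,0,40,0,0,10,0,0,0
```

View pics/s1.png

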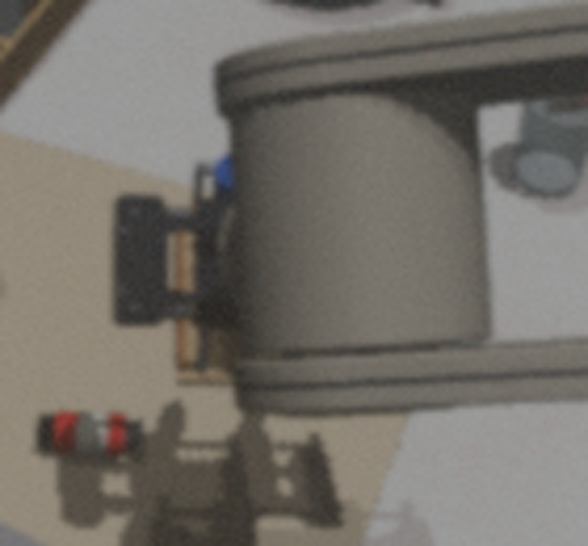

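The side view shows the arm hiding the red cartridge, with the gripper at (190,260) above it and the decoy at (90,435). I'll advance slowly and watch the force.

Call:
{"fn": "drive_tool", "kwargs": {"moves": [40, -0.6, -0.1, 15.3, -0.1, 0.3, 0, 40, -0.6, -0.1, 15.3, -0.1, 0.3, 0, 40, -0.7, -0.2, 15.3, -0.1, 0.2, 0.1, 40, 0, 0, 10, 0, 0, 0, 40, 0, 0, 10, 0, 0, 0, 40, 0, 0, 10, 0, 0, 0, 40, 0, 0, 8, 0, 0, 0, 40, 0, 0, 0, 0, 0, 0]}}

```text
t: 2.75
tool_pos: [0.487, -0.0048, 0.2397]
orientation: [1.34, 2.12, -0.488]
force: [0.1, 0.0, 0.5]
opening: 0.0403
gripper_force: 0.0
```

Run:
```python
from go import *
R=ori(115.5,-40)
G=rack([-.0695,.046,.1025]);a=tcp(G,R);p,Rc,s=cur();print(s['t'],Rc.inv().apply(a-p),(Rc.inv()*R).as_rotvec(degrees=True),s['force'])
d=snap('top');cv2.imwrite('pics/s2.png',cv2.resize(d['color'][140:260,250:390,::-1],None,fx=4.5,fy=4.5,interpolation=cv2.INTER_CUBIC))
```

```text
2.75 [0.00092368 0.00053558 0.01107494] [-0.05260015  0.01577724 -0.08284568] [0.05408308 0.02213748 0.49942765]
```

View pics/s2.png

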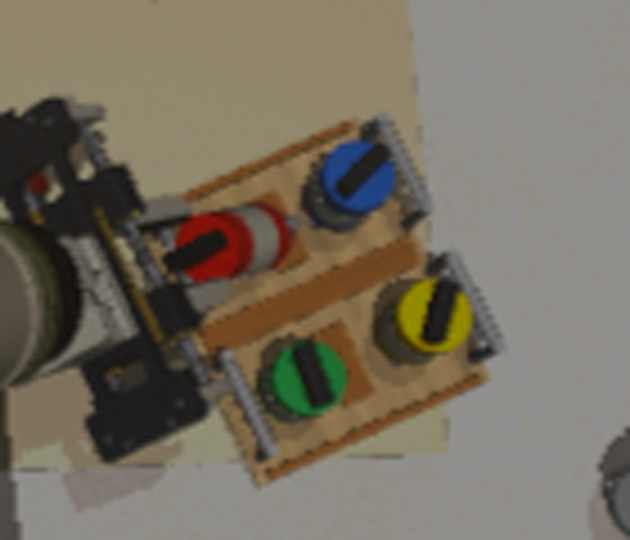

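The top view shows the finger pads at (165,210) and (205,295), straddling the black wing at (200,250) and centred on it. About 11 mm remains to advance.

Call:
{"fn": "drive_tool", "kwargs": {"moves": [40, 0.5, 0.3, 5, 0, 0, 0, 40, 0.4, 0.2, 4, 0, 0, 0, 40, 0, 0, 2, 0, 0, 0, 40, 0, 0, 0, 0, 0, 0]}}

```text
t: 3.2
tool_pos: [0.4903, -0.0098, 0.2314]
orientation: [1.339, 2.119, -0.486]
force: [0.1, 0.5, -0.1]
opening: 0.0399
gripper_force: 0.0
```

Run:
```python
from go import *
R=ori(115.5,-40)
G=rack([-.0695,.046,.1025]);a=tcp(G,R);p,Rc,s=cur();print(s['t'],Rc.inv().apply(a-p),(Rc.inv()*R).as_rotvec(degrees=True),s['force'])
```

```text
3.2 [ 0.00011745 -0.00037582  0.00087228] [ 0.02111989  0.03378375 -0.07901206] [ 0.07949088  0.46768803 -0.13982179]
```

Call:
{"fn": "drive_tool", "kwargs": {"moves": [22, 0, 0, 0.5, 0, 0, 0, 16, 0, 0, 0, 0, 0, 0, 10, 0, 0, 0, 0, 0, 0, 6, 0, 0, 0, 0, 0, 0, 6, 0, 0, 0, 0, 0, 0, 6, 0, 0, 0, 0, 0, 0], "grip_force": 12}}

```text
t: 3.8
tool_pos: [0.4905, -0.0101, 0.2314]
orientation: [1.339, 2.119, -0.486]
force: [0.3, 0.3, 0.4]
opening: 0.0121
gripper_force: 12.0
```

Call:
{"fn": "drive_tool", "kwargs": {"moves": [6, 0, 0, 0, 0, 0, 0, 6, 0, 0, 0, 0, 0, 0], "grip_force": 40}}

```text
t: 4.0
tool_pos: [0.4906, -0.0101, 0.2314]
orientation: [1.339, 2.119, -0.486]
force: [-0.4, 0.1, 1.1]
opening: 0.0117
gripper_force: 40.0
```

Run:
```python
from go import *
p,R,s=cur()
st=rows(p+[0,0,.08],R,4,6,(p,R))
U=ori(115.5)
st=rows(tcp(rack([-.035,.0475,.175]),U),U,8,6,st)
```

```text
6,-12.9,0,-15.3,0,0,0,6,-12.8,0.1,-15.3,0,0,0,6,-12.9,0,-15.3,0,0,0,6,-12.9,0,-15.3,0,0,0 

6,-16.1,0.2,8.5,0.01,5.01,-0.01,6,-16.8,0.1,7,0.01,5,-0.01,6,-17.3,0.2,5.6,0.01,5.01,-0.01,6,-17.7,0.1,4,0.01,5,-0.01,6,-18,0.2,2.4,0.01,5.01,-0.01,6,-18.2,0.1,0.9,0.01,5.01,-0.01,6,-18.1,0.2,-0.7,0.01,5,-0.01,6,-18.1,0.1,-2.3,0.01,5.01,-0.02
```

Call:
{"fn": "drive_tool", "kwargs": {"moves": [6, -6.4, 0, -7.7, 0, 0, 0, 6, -12.8, 0.1, -15.3, 0, 0, 0, 6, -12.9, 0, -15.3, 0, 0, 0, 6, -12.9, 0, -15.3, 0, 0, 0, 6, -6.5, 0, -7.6, 0, 0, 0, 6, 0, 0, 0, 0, 0, 0]}}

```text
t: 4.6
tool_pos: [0.4911, -0.0101, 0.3132]
orientation: [1.339, 2.117, -0.483]
force: [0.6, -0.2, -2.3]
opening: 0.0117
gripper_force: 40.0
```

Call:
{"fn": "drive_tool", "kwargs": {"moves": [6, -16.1, 0.2, 8.5, 0, 5, 0, 6, -16.8, 0.1, 7, 0, 5, 0, 6, -17.3, 0.2, 5.6, 0, 5, 0, 6, -17.7, 0.1, 4, 0, 5, 0, 6, -18, 0.2, 2.4, 0, 5, 0, 6, -18.2, 0.1, 0.9, 0, 5, 0, 6, -18.1, 0.2, -0.7, 0, 5, 0, 6, -18.1, 0.1, -2.3, 0, 5, 0]}}

```text
t: 5.4
tool_pos: [0.5525, -0.1387, 0.3409]
orientation: [-1.676, -2.653, -0.004]
force: [-0.5, -0.5, -2.5]
opening: 0.0117
gripper_force: 40.0
```

Call:
{"fn": "drive_tool", "kwargs": {"moves": [6, 0, 0, 0, 0, 0, 0, 6, 0, 0, 0, 0, 0, 0]}}

```text
t: 5.6
tool_pos: [0.5523, -0.1383, 0.3407]
orientation: [1.679, 2.654, -0.002]
force: [-0.3, 0.2, -2.4]
opening: 0.0114
gripper_force: 40.0
```

Run:
```python
from go import *
p,R,s=cur()
U=ori(115.5);T=tcp(rack([-.035,.0475,.175]),U)
print(s['t'],R.inv().apply(T-p),(R.inv()*U).as_rotvec(degrees=True),s['opening'],s['force'])
for n in('side','top'):
    d=snap(n);W=(world(d)-O)@RX.T;H=hsv(d);h,ss,v=[H[...,i].astype(int) for i in range(3)]
    m=(d['depth']>0)&((h<10)|(h>170))&(ss>120)&(abs(W[...,0]+.035)<.05)&(abs(W[...,1]-.0475)<.04);P=W[m]
    if len(P):print(n,len(P),P.min(0).round(4),P.max(0).round(4))
    if n=='side':cv2.imwrite('pics/s3.png',cv2.resize(d['color'][110:220,210:350,::-1],None,fx=4.5,fy=4.5,interpolation=cv2.INTER_CUBIC))
```

```text
5.6 [ 0.00017542  0.00049753 -0.00163945] [-0.02347638  0.0676818  -0.14764021] 0.011394881069172682 [-0.33043012  0.24309724 -2.38377601]
side 10 [-0.06    0.0373  0.0886] [-0.0557  0.0555  0.1518]
top 43 [-0.0702  0.0271  0.071 ] [-0.0468  0.0625  0.2452]
```

View pics/s3.png

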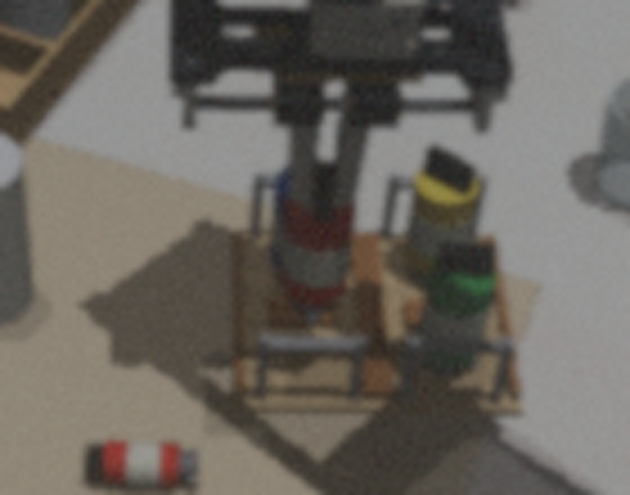

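The picture shows the red cartridge held upright at (315,255), above the empty place. I'll lower it now.

Call:
{"fn": "drive_tool", "kwargs": {"moves": [6, 0, 0.3, 10, 0, 0, 0, 6, 0, 0.2, 10, 0, 0, 0, 6, 0, 0, 10, 0, 0, 0, 6, 0, 0, 10, 0, 0, 0, 6, 0, 0, 8, 0, 0, 0, 6, 0, 0, 4, 0, 0, 0, 6, 0, 0, 2, 0, 0, 0, 6, 0, 0, 0, 0, 0, 0]}}

```text
t: 6.5
tool_pos: [0.5532, -0.1378, 0.2881]
orientation: [1.677, 2.655, 0.001]
force: [-0.3, 0.3, -2.5]
opening: 0.0116
gripper_force: 40.0
```

Call:
{"fn": "drive_tool", "kwargs": {"moves": [6, 0, 0, 1, 0, 0, 0, 6, 0, 0, 1, 0, 0, 0, 6, 0, 0, 1, 0, 0, 0, 6, 0, 0, 0, 0, 0, 0]}}

```text
t: 6.9
tool_pos: [0.5532, -0.1378, 0.2852]
orientation: [1.677, 2.655, 0.001]
force: [-0.8, 0.1, -2.6]
opening: 0.0116
gripper_force: 40.0
```

Call:
{"fn": "drive_tool", "kwargs": {"moves": [6, 0, 0, 1, 0, 0, 0, 6, 0, 0, 1, 0, 0, 0, 6, 0, 0, 0.5, 0, 0, 0, 6, 0, 0, 0, 0, 0, 0]}}

```text
t: 7.3
tool_pos: [0.5532, -0.1378, 0.2826]
orientation: [1.677, 2.655, 0.001]
force: [-0.4, 0.0, -2.2]
opening: 0.0117
gripper_force: 40.0
```

Call:
{"fn": "drive_tool", "kwargs": {"moves": [6, 0, 0, 0.7, 0, 0, 0, 6, 0, 0, 0.7, 0, 0, 0, 6, 0, 0, 0, 0, 0, 0]}}

```text
t: 7.6
tool_pos: [0.5534, -0.1378, 0.2816]
orientation: [1.676, 2.655, 0.002]
force: [0.1, -0.5, 0.3]
opening: 0.0116
gripper_force: 40.0
```

Call:
{"fn": "drive_tool", "kwargs": {"moves": [6, 0, 0, 0.3, 0, 0, 0, 10, 0, 0, 0, 0, 0, 0, 14, 0, 0, 0, 0, 0, 0, 20, 0, 0, 0, 0, 0, 0, 26, 0, 0, 0, 0, 0, 0, 26, 0, 0, 0, 0, 0, 0, 26, 0, 0, 0, 0, 0, 0, 26, 0, 0, 0, 0, 0, 0], "grip_force": 12}}

```text
t: 8.4
tool_pos: [0.5532, -0.1378, 0.281]
orientation: [1.677, 2.655, 0.001]
force: [-0.9, 0.2, 0.2]
opening: 0.0261
gripper_force: 0.0
```

Run:
```python
from go import *
p,R,s=cur();print(s['t'],p,s['opening'],s['force'],(R.inv()*ori(115.5)).as_rotvec(degrees=True))
d=snap('side');cv2.imwrite('pics/s4.png',cv2.resize(d['color'][110:220,210:350,::-1],None,fx=4.5,fy=4.5,interpolation=cv2.INTER_CUBIC))
```

```text
8.4 [ 0.55322244 -0.13775829  0.28098181] 0.0261030308501129 [-0.86654797  0.17469901  0.1571322 ] [ 0.0900555   0.04056506 -0.04736346]
```

View pics/s4.png

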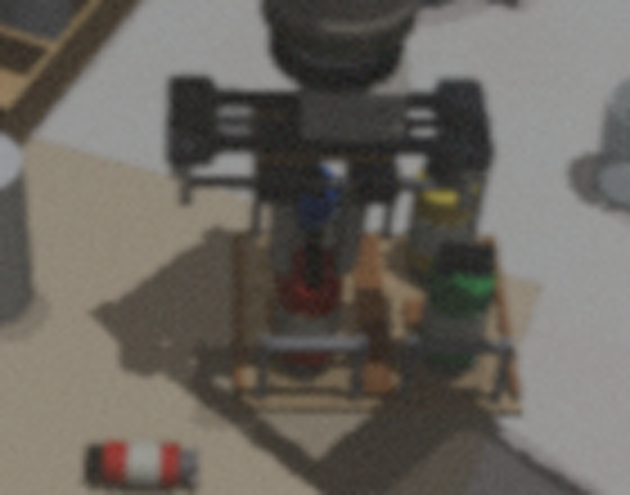

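The red cartridge stands upright in its place at (310,300), with its wing between the open fingers. I'll regrip and lift it.

Call:
{"fn": "drive_tool", "kwargs": {"moves": [16, 0, 0, 0, 0, 0, 0, 6, 0, 0, 0, 0, 0, 0, 6, 0, 0, 0, 0, 0, 0, 6, 0, 0, 0, 0, 0, 0], "grip_force": 12}}

```text
t: 8.85
tool_pos: [0.5532, -0.1378, 0.2811]
orientation: [1.677, 2.655, 0.001]
force: [0.0, 0.6, -1.4]
opening: 0.0118
gripper_force: 12.0
```

Call:
{"fn": "drive_tool", "kwargs": {"moves": [6, 0, 0, 0, 0, 0, 0, 6, 0, 0, 0, 0, 0, 0, 6, 0, 0, -10, 0, 0, 0, 6, 0, 0, -25, 0, 0, 0, 6, 0, 0, -30, 0, 0, 0, 6, 0, 0, -30, 0, 0, 0, 6, 0, 0, -30, 0, 0, 0, 6, 0, 0, -20, 0, 0, 0], "grip_force": 55}}

```text
t: 9.65
tool_pos: [0.553, -0.1378, 0.4293]
orientation: [1.675, 2.653, 0.002]
force: [0.3, -0.7, -2.3]
opening: 0.0112
gripper_force: 55.0
```

Run:
```python
from go import *
p,R,s=cur();print(s['t'],p,s['opening'],s['force'],s['q'])
U=ori(84.3)
T=np.array([.5630,.1833,.100+.275+.030])
st=rows(T,U,12,6)
```

```text
9.65 [ 0.55301398 -0.1377873   0.42927349] 0.01121813012057455 [ 0.28210158 -0.65453826 -2.30828694] [-3.34345826e-01  3.76736714e-02  1.54163695e+00  6.00506035e-04
  1.55784803e+00 -7.78574231e-01]
6,23.8,12.2,2,0.02,0.01,2.6,6,24.3,11.2,2,0.02,0.01,2.59,6,24.9,10,2,0.02,0,2.6,6,25.2,8.9,2,0.02,0.01,2.59,6,25.6,7.8,2,0.02,0.01,2.6,6,26,6.6,2,0.02,0.01,2.6,6,26.2,5.4,2,0.02,0,2.59,6,26.4,4.2,2,0.02,0.01,2.6 

6,26.6,3,2,0.02,0.01,2.59,6,26.8,1.8,2,0.02,0.01,2.6,6,26.7,0.6,2.1,0.02,0.01,2.6,6,26.8,-0.6,2,0.02,0,2.59
```

Call:
{"fn": "drive_tool", "kwargs": {"moves": [6, 23.8, 12.2, 2, 0, 0, 2.6, 6, 24.3, 11.2, 2, 0, 0, 2.6, 6, 24.9, 10, 2, 0, 0, 2.6, 6, 25.2, 8.9, 2, 0, 0, 2.6, 6, 25.6, 7.8, 2, 0, 0, 2.6, 6, 26, 6.6, 2, 0, 0, 2.6, 6, 26.2, 5.4, 2, 0, 0, 2.6, 6, 26.4, 4.2, 2, 0, 0, 2.6]}}

```text
t: 10.45
tool_pos: [0.5594, 0.0774, 0.4104]
orientation: [2.131, 2.307, 0.002]
force: [-0.1, 0.8, -2.1]
opening: 0.0111
gripper_force: 55.0
```

Call:
{"fn": "drive_tool", "kwargs": {"moves": [6, 26.6, 3, 2, 0, 0, 2.6, 6, 26.8, 1.8, 2, 0, 0, 2.6, 6, 26.7, 0.6, 2, 0, 0, 2.6, 6, 26.8, -0.6, 2, 0, 0, 2.6, 6, 0, 0, 0, 0, 0, 0, 6, 0, 0, 0, 0, 0, 0]}}

```text
t: 11.05
tool_pos: [0.5628, 0.1838, 0.4022]
orientation: [2.327, 2.109, 0.001]
force: [-0.0, -0.9, -2.1]
opening: 0.0116
gripper_force: 55.0
```

Run:
```python
from go import *
p,R,s=cur();print(s['t'],p,s['opening'],s['force'])
U=ori(84.3);print(R.inv().apply(np.array([.5630,.1833,.405])-p)*1e3,(R.inv()*U).as_rotvec(degrees=True))
im=[]
for n,(r,c) in (('side',(225,180)),('top',(130,130))):
    d=snap(n);W=world(d);H=hsv(d);h,ss,v=[H[...,i].astype(int) for i in range(3)]
    m=(d['depth']>0)&((h<10)|(h>170))&(ss>110)&(np.hypot(W[...,0]-.563,W[...,1]-.183)<.045)&(W[...,2]>.12);P=W[m]
    if len(P):
        print(n,len(P),P.min(0).round(4),P.max(0).round(4))
        q=lambda X:cv2.projectPoints(np.float32([X]),cv2.Rodrigues(d['R'])[0],d['t'],d['mtx'],None)[0].ravel()
        ys,xs=np.nonzero(m); print('px cols/rows',xs.min(),xs.max(),ys.min(),ys.max(),q([.563,.1833,.183]),q([.563,.1833,.1]))
    im.append(cv2.resize(d['color'][r:r+100,c:c+100,::-1],(399,399),interpolation=cv2.INTER_CUBIC))
cv2.imwrite('pics/s5.png',np.clip(np.hstack(im)*1.5,0,255).astype(np.uint8))
```

```text
11.05 [0.5628487  0.18379111 0.40216366] 0.01162399522881418 [-0.03566874 -0.90062732 -2.07527312]
[-0.47470981  0.20268707 -2.83592725] [0.07902139 0.01652669 0.06746646]
side 133 [0.542  0.1847 0.1488] [0.5788 0.208  0.2193]
px cols/rows 211 228 226 251 [220.4966 234.2267] [222.33965 253.97107]
top 98 [0.5409 0.1469 0.1443] [0.5797 0.188  0.3204]
px cols/rows 175 187 167 188 [176.24686 176.73334] [183.27232 183.86218]
```

View pics/s5.png

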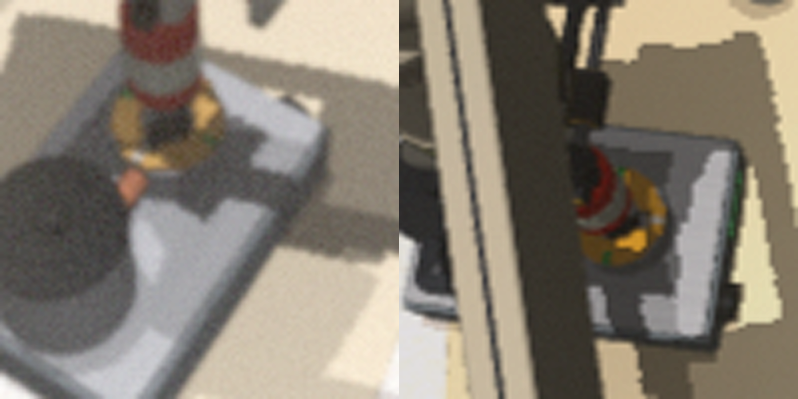

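The pictures show the cartridge just above the collar: (165,130) on the left, (620,215) on the right with the arm in the way. I'll fit the body circle and the collar circle in the same views.

Run:
```python
from go import *
from scipy.optimize import least_squares as ls
for n in('side','top'):
    d=dict(np.load(n+'.npz'));W=world(d);H=hsv(d);h,s,v=[H[...,i].astype(int) for i in range(3)]
    z=W[...,2];near=(d['depth']>0)&(np.hypot(W[...,0]-.563,W[...,1]-.183)<.03)
    for a,b in((.122,.144),(.146,.166),(.168,.19)):
        P=W[near&(z>a)&(z<b)];f=ls(lambda c:np.hypot(P[:,0]-c[0],P[:,1]-c[1])-.022,[.563,.183],loss='soft_l1',f_scale=.001)
        print(n,a,len(P),f.x.round(4),np.abs(f.fun).mean().round(4))
    d0=D[n];W=world(d0);H=hsv(d0);h,s,v=[H[...,i].astype(int) for i in range(3)]
    m=(abs(W[...,2]-.1)<.005)&(np.hypot(W[...,0]-.563,W[...,1]-.183)<.05)&(h>8)&(h<35)&(s>90)
    P=W[m];hull=cv2.convexHull(P[:,:2].astype(np.float32));print('collar',cv2.fitEllipse(hull)[:2],P[:,:2].mean(0))
    # tank direction & side edges of the box top
    T=W[(W[...,2]>.128)&(W[...,2]<.17)&(np.hypot(W[...,0]-.574,W[...,1]-.288)<.05)]; print('tank',cv2.minEnclosingCircle(T[:,:2].astype(np.float32)))
```

```text
side 0.122 27 [0.5711 0.1821] 0.0013
side 0.146 86 [0.5641 0.1851] 0.0005
side 0.168 113 [0.5638 0.1857] 0.0005
collar ((0.5640454292297363, 0.18641094863414764), (0.06397873163223267, 0.0651635006070137)) [0.56037207 0.19260859]
tank ((0.574978232383728, 0.2890031337738037), 0.04097159206867218)
top 0.122 6 [0.5671 0.1841] 0.0006
top 0.146 33 [0.563  0.1832] 0.0004
top 0.168 42 [0.563  0.1829] 0.0003
collar ((0.5617956519126892, 0.177692711353302), (0.05457083880901337, 0.06513835489749908)) [0.55661361 0.1714827 ]
tank ((0.5688714981079102, 0.30052924156188965), 0.03340372070670128)
```

Call:
{"fn": "drive_tool", "kwargs": {"moves": [6, -0.9, -0.4, 8, 0, 0, 0, 6, 0, 0, 8, 0, 0, 0, 6, 0, 0, 5, 0, 0, 0, 6, 0, 0, 3, 0, 0, 0, 6, 0, 0, 2, 0, 0, 0, 6, 0, 0, 2, 0, 0, 0, 6, 0, 0, 1, 0, 0, 0, 6, 0, 0, 0, 0, 0, 0]}}

```text
t: 11.95
tool_pos: [0.5626, 0.1825, 0.3731]
orientation: [2.329, 2.107, 0.002]
force: [1.5, 0.7, -2.9]
opening: 0.0115
gripper_force: 55.0
```

Call:
{"fn": "drive_tool", "kwargs": {"moves": [6, 0, 0, 1.5, 0, 0, 0, 6, 0, 0, 1.5, 0, 0, 0, 6, 0, 0, 1.5, 0, 0, 0, 6, 0, 0, 1.5, 0, 0, 0, 6, 0, 0, 0, 0, 0, 0]}}

```text
t: 12.45
tool_pos: [0.5626, 0.1825, 0.3668]
orientation: [2.329, 2.107, 0.002]
force: [0.5, -0.2, -2.1]
opening: 0.0116
gripper_force: 55.0
```

Call:
{"fn": "drive_tool", "kwargs": {"moves": [6, 0, 0, 2, 0, 0, 0, 6, 0, 0, 2, 0, 0, 0, 6, 0, 0, 2, 0, 0, 0, 6, 0, 0, 1.5, 0, 0, 0, 6, 0, 0, 1, 0, 0, 0, 6, 0, 0, 0, 0, 0, 0]}}

```text
t: 13.05
tool_pos: [0.5628, 0.1825, 0.3592]
orientation: [2.329, 2.106, 0.004]
force: [-1.3, 0.9, 5.2]
opening: 0.0115
gripper_force: 55.0
```

Call:
{"fn": "drive_tool", "kwargs": {"moves": [6, 0, 0, 1, 0, 0, 0, 6, 0, 0, 1, 0, 0, 0, 6, 0, 0, 0.6, 0, 0, 0, 6, 0, 0, 0, 0, 0, 0]}}

```text
t: 13.45
tool_pos: [0.5629, 0.1826, 0.3571]
orientation: [2.329, 2.106, 0.004]
force: [-1.5, -0.3, 6.6]
opening: 0.0113
gripper_force: 55.0
```

Call:
{"fn": "drive_tool", "kwargs": {"moves": [6, 0, 0, 0, 0, 0, 3, 6, 0, 0, 0, 0, 0, 5, 6, 0, 0, 0, 0, 0, 6, 6, 0, 0, 0, 0, 0, 6, 6, 0, 0, 0, 0, 0, 0]}}

```text
t: 13.95
tool_pos: [0.5631, 0.1826, 0.3574]
orientation: [2.662, 1.665, 0.006]
force: [-1.5, 0.6, 7.3]
opening: 0.0113
gripper_force: 55.0
```

Run:
```python
from go import *
p,R,s=cur();print(s['t'],p,s['opening'],s['force'],s['wrist_torque'],s['q'][5],(ori(84.3).inv()*R).as_rotvec(degrees=True))
```

```text
13.95 [0.56312336 0.18263138 0.35735673] 0.011295921778051214 [-1.46470468  0.56081832  7.32478664] [-0.04486114  0.12823755 -0.07716412] 0.6803471891797298 [-0.22916398  0.10495347 20.26510687]
```

Call:
{"fn": "drive_tool", "kwargs": {"moves": [6, 0, 0, 0, 0, 0, 7, 6, 0, 0, 0, 0, 0, 7, 6, 0, 0, 0, 0, 0, 7, 6, 0, 0, 0, 0, 0, 7, 6, 0, 0, 0, 0, 0, 7, 6, 0, 0, 0, 0, 0, 7, 6, 0, 0, 0, 0, 0, 7, 6, 0, 0, 0, 0, 0, 7]}}

```text
t: 14.75
tool_pos: [0.5631, 0.1828, 0.3573]
orientation: [-3.133, -0.218, -0.007]
force: [-0.1, 0.9, 6.3]
opening: 0.0112
gripper_force: 55.0
```

Call:
{"fn": "drive_tool", "kwargs": {"moves": [6, 0, 0, 0, 0, 0, 6, 6, 0, 0, 0, 0, 0, 5, 6, 0, 0, 0, 0, 0, 3, 6, 0, 0, 0, 0, 0, 0, 6, 0, 0, 0, 0, 0, 0]}}

```text
t: 15.25
tool_pos: [0.563, 0.183, 0.3574]
orientation: [-3.136, 0.157, -0.006]
force: [-1.6, 1.6, 7.4]
opening: 0.0117
gripper_force: 55.0
```

Run:
```python
from go import *
p,R,s=cur();print(s['t'],p,s['opening'],s['force'],s['wrist_torque'],s['q'][5],(ori(84.3).inv()*R).as_rotvec(degrees=True))
```

```text
15.25 [0.56301519 0.18295188 0.3573717 ] 0.011728786241266869 [-1.63214238  1.60875109  7.39635579] [ 0.42891775  0.29545433 -0.00131966] 1.898411259794589 [-0.09634378  0.26154092 90.04293889]
```

Call:
{"fn": "drive_tool", "kwargs": {"moves": [6, 0, 0, 0.5, 0, 0, 1, 6, 0, 0, 0.5, 0, 0, 0.5, 6, 0, 0, 0.5, 0, 0, 0, 6, 0, 0, 0.5, 0, 0, 0, 6, 0, 0, 0, 0, 0, 0]}}

```text
t: 15.75
tool_pos: [0.5631, 0.1831, 0.357]
orientation: [-3.133, 0.198, -0.008]
force: [-4.7, 1.5, 15.4]
opening: 0.0112
gripper_force: 55.0
```

Run:
```python
from go import *
p,R,s=cur();print(s['t'],p,s['opening'],s['force'],s['wrist_torque'],(ori(84.3).inv()*R).as_rotvec(degrees=True))
```

```text
15.75 [0.56312385 0.18307106 0.35697539] 0.011241785468530826 [-4.74541893  1.53473506 15.35587544] [0.28087594 1.07897253 0.06676027] [-0.12850838  0.34247739 91.5245755 ]
```

Call:
{"fn": "drive_tool", "kwargs": {"moves": [6, 0, 0, 0.7, 0, 0, 0, 6, 0, 0, 0.7, 0, 0, 0, 6, 0, 0, 0, 0, 0, 0, 6, 0, 0, 0, 0, 0, 0]}}

```text
t: 16.15
tool_pos: [0.5632, 0.1831, 0.357]
orientation: [-3.133, 0.198, -0.01]
force: [-7.9, 0.7, 23.5]
opening: 0.0118
gripper_force: 55.0
```

Run:
```python
from go import *
p,R,s=cur();print(s['t'],p,s['opening'],s['force'],s['wrist_torque'],(ori(84.3).inv()*R).as_rotvec(degrees=True))
d=snap('side');W=world(d);H=hsv(d);h,ss,v=[H[...,i].astype(int) for i in range(3)]
m=(d['depth']>0)&((h<10)|(h>170))&(ss>110)&(np.hypot(W[...,0]-.563,W[...,1]-.183)<.03)&(W[...,2]>.08);P=W[m]
print(len(P),np.percentile(P[:,2],[1,99]))
cv2.imwrite('pics/s6.png',np.clip(cv2.resize(d['color'][190:330,160:300,::-1],None,fx=4.2,fy=4.2,interpolation=cv2.INTER_CUBIC)*1.5,0,255).astype(np.uint8))
```

```text
16.15 [0.56315147 0.18312995 0.35695464] 0.011804904255918843 [-7.9256863   0.67258189 23.51600162] [0.0450236  1.77879922 0.05055627] [-0.15371916  0.39678993 91.51811825]
142 [0.10309295 0.17422473]
```

View pics/s6.png

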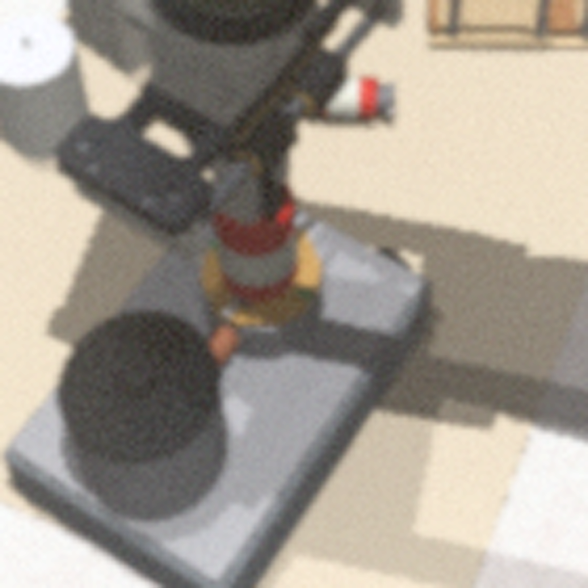

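The cartridge sits with its lower rim on the collar, at (260,290). There is some sideways load in -x, so I'll relieve it slightly.

Call:
{"fn": "drive_tool", "kwargs": {"moves": [6, -0.5, 0, 0, 0, 0, 0, 6, -0.3, 0, 0, 0, 0, 0, 6, 0, 0, 0, 0, 0, 0, 6, 0, 0, 0, 0, 0, 0]}}

```text
t: 16.6
tool_pos: [0.5627, 0.1832, 0.3569]
orientation: [-3.133, 0.198, -0.012]
force: [-5.7, 0.6, 21.6]
opening: 0.0117
gripper_force: 55.0
```

Run:
```python
from go import *
p,R,s=cur();print(s['t'],p,s['opening'],s['force'],s['wrist_torque'],R.apply([0,0,1]),s['dq'].round(4))
```

```text
16.6 [0.56270281 0.18316195 0.35693709] 0.011673672283297834 [-5.74325605  0.55255907 21.63796092] [0.06007391 1.19070037 0.04082835] [ 0.00760569  0.0019587  -0.99996916] [-0.0002  0.0002 -0.0002 -0.0008  0.0003 -0.0006]
```

Call:
{"fn": "drive_tool", "kwargs": {"moves": [6, 0.7, 0, 0, 0, -0.2, 0, 6, 0.7, 0, 0, 0, -0.2, 0, 6, 0, 0, 0.3, 0, 0, 0, 6, 0, 0, 0, 0, 0, 0, 6, 0, 0, 0, 0, 0, 0]}}

```text
t: 17.1
tool_pos: [0.5641, 0.183, 0.357]
orientation: [-3.132, 0.198, -0.001]
force: [-6.0, -0.1, 24.2]
opening: 0.0118
gripper_force: 55.0
```

Run:
```python
from go import *
p,R,s=cur();print(s['t'],p,s['opening'],s['force'],s['wrist_torque'],R.apply([0,0,1]),(ori(84.3).inv()*R).as_rotvec(degrees=True)[2])
```

```text
17.1 [0.56411377 0.18299517 0.35698169] 0.011754152955599381 [-5.96256161 -0.10330892 24.16295013] [0.02238534 1.2974204  0.01920909] [ 9.16292117e-04  2.90843682e-03 -9.99995351e-01] 91.52479161852621
```

```bash
python3 -c "
from plant import robot
print(robot.close_job())"
```

```text
the job is handed in; nothing more can be done
None
```

The red cartridge was stood upright in its place and taken to the doser. It was turned about 91.5° clockwise and handed in still gripped and pressed home with about 24 N; the judge's result was not shown.

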